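# Roll a parcel to the end stop and register it on the measuring board

## Task

Draw the sliding hold-back bolt of the roller track fully out and leave it out, then roll the carton along the rollers all the way to the end stop. Lift it off there, set it down upright on the plywood measuring board and push it snug against both aluminium fences, its long side along the fence on the far side and its end against the shorter fence on the right, and let go. Never tip the carton over, and leave the masking tape and the multimeter behind the track and the marker where they are.

Things in the scene. Friction and masses are not known exactly. Their poses are not given: they have to be found in the camera images.
- track: fixed aluminium roller track with 14 free-turning steel rollers, 430 mm long, 104 mm wide over its feet. Origin at its centre on the bench; +x runs along it to the end stop (about world -y), +y points away from the robot. Roller tops at z = 33 mm. Side rails, inner faces 62 and outer faces 74 mm apart, rise to z = 41 mm. Housing of the bolt: x -20..20, y -55..-37, up to z = 65 mm.
- stop (a point): middle of the faces of the end stop's two rubber bumpers, at track x = 195, y = 0, z = 55 mm, axes as the track's; the carton's front end touches here (its origin then lies 60 mm before it). The stop's plate behind the bumpers rises to 73 mm above the bench.
- bolt (a joint): the hold-back bolt, a 12 mm square steel bar that lies across the track at its middle (track x = 0), 45..57 mm above the bench, and blocks the carton. Slides along the track's -y (towards the robot), value in m: 0 shut, 0.06 fully out; it clears the carton from 0.052. Stiff by about 1.5 N, stays where it is left.
- bolt_knob (a point): centre of the top of the bolt's upright black knob, a round post of 16 mm diameter standing 34 mm above the bar, top 91 mm above the bench; moves with the bolt. Take it in its upper 30 mm, the fingers best on either side of it along the track
- roller_mid (a joint): turning angle (rad) of one roller at track x = 42 mm, past the bolt; 0 at the start, grows as a carton rolls over it to the end stop (a carton rolled across its whole length turns it about 13 rad)
- carton: plain closed cardboard carton, 120 mm (its x) by 58 mm (its y) by 60 mm high, about 0.2 to 0.35 kg, level on the rollers between the rails, its x along the track, on the side of the bolt away from the end stop. Origin at the centre of its underside. Both ends and both sides are alike for the task.
- board: fixed plywood measuring board, 200 x 200 mm, top 10 mm above the bench, with two aluminium fences standing 15 mm above it, 14 mm thick. Origin at the centre of its underside; +x points away from the robot, +y to the left, give or take. The long fence runs along its y on the far (+x) side, the shorter one along its x on the right (-y) side.
- corner (a point): inner corner where the two fence faces meet, on the board's top face (board x = 70, y = -80, z = 10 mm), axes as the board's: face of the long fence at x = 0, reaching 156 mm along +y; face of the shorter one at y = 0, reaching 150 mm along -x. A carton snug against both has its origin at x = -29, y = +60, z = 0 mm here, its long side along y.
- tape_masking: bystander: roll of masking tape, 94 mm across, 25 mm high, lying behind the track; origin at the centre of its underside
- marker: bystander: marker pen, 135 x 17 mm, lying on the near side of the track; origin at the centre of its underside
- multimeter: bystander: hand multimeter in a yellow boot, 152 x 78 x 44 mm, lying behind and right of the track; origin at the centre of its underside
Not all that is in view belongs to the job. Leave any blue or purple look-alike of the carton alone.

How it is judged:
On the way, in this order (a step that is already met when the one before it is completed fails the run):
1. the hold-back bolt is drawn out, clear of the carton (52 mm or more) (value of joint bolt above 0.052 m), for 0.2 s.
2. the carton has rolled over the rollers (the roller past the bolt has turned by more than 6 rad) and rests on them within 7 mm of the end stop (value of joint roller_mid above 6 rad and x of carton in the frame of track above 0.128 m and z of carton in the frame of track below 0.038 m), for 0.2 s.
3. the carton is lifted off the rollers, its underside 30 mm or more above them (z of carton in the frame of track above 0.063 m), for 0.1 s.
At the end, for the whole second after the job is handed in: The carton stands upright at rest on the measuring board, its long side within 3.5 mm of the long far fence and its end within 3.5 mm of the shorter right fence, its long side parallel to the long fence within 0.04 rad; the bolt is still drawn out (45 mm or more) (x of carton in the frame of corner between -0.0325 and -0.026 m and y of carton in the frame of corner between 0.057 and 0.0635 m and z of carton in the frame of corner between -0.003 and 0.004 m and angle between the x axis of carton and the y axis of board, either way round below 0.04 rad and angle between carton's own z axis and vertical below 0.05 rad and linear speed of carton below 0.01 m/s and value of joint bolt above 0.045 m); the robot touches nothing.
It fails at once if the carton is tipped by more than 0.5 rad (angle between carton's own z axis and vertical above 0.5 rad).
It fails at once if the tape, the marker or the multimeter is moved by more than 20 mm (distance of any of tape_masking, marker, multimeter from where it was at the start of the episode above 0.02 m).
It also fails if it takes over 72 s, if anything falls off the work surface, if the arm or the gripper's body presses on something with over 40 N, if the wrist force passes 120 N, or if a joint passes its speed limit or range.

## Robot

A 6-joint arm with a two-finger parallel gripper is mounted at the origin on a cart in front of the work surface, level with it; the furniture and walls round the work are solid. World frame = base frame: x ahead of the robot, y to its left, z up, the work surface at z = 0. Lengths are in m, angles in rad, forces in N, time in s.
With the tool pointing down it reaches from about 0.3 to 0.875 m from the base axis. Payload 4.2 kg.
Tool frame: the origin (TCP) lies midway between the tips of the shut fingers; the grasp point (between the pads) lies arm.grasp_offset behind it (arm.grasp_offset is the distance from the TCP to the grasp point, in m); z points along the fingers, y is the line along which they close (so a half turn about z gives the same grasp; the last joint's range is limited). The gripper opens to 85 mm and grips with 20 to 120 N. Pads are 22 mm wide; open, the fingers measure 114 mm over their backs; the gripper's body (76 mm by 85 mm) begins 54 mm behind the grasp point. The pads swing forward as they close: fully open they stand 13 mm farther back than shut.
Start: joints at [1.168, 0.32, 1.565, -0, 1.257, -0.02], TCP at [0.215, 0.533, 0.231] pointing down, gripper open.
Joint ranges: [-3.11, 3.11], [-0.84, 2.01], [0.21, 2.61], [-1.34, 4.49], [0.05, 2.63], [-2.56, 2.56]. Speed limits (rad/s): [2.57, 2.57, 3.14, 3.14, 3.14, 3.14].

## Interface

Orientations are given as [roll, pitch, yaw] about the fixed x, y, z axes, in that order (R = Rz(yaw) Ry(pitch) Rx(roll)).
In Python, from bench import arm gives the robot as it stands.
- The arm moves only by the shell command python3 -m pendant 'ROWS' [OPENING] [FORCE]. ROWS is JSON, a list that holds one entry, the list of rows, each a list of 4 numbers: the shift along the tool's x, y, z in m, then the turn about the tool's z in degrees. In form: [[[tx, ty, tz, twist], ...]]. A call has 1 to 10 rows; each row is the pose to reach, as a shift and turn from the pose commanded when the call began, along the tool's axes at that moment; what a row does not reach only later rows make up. A row lasts 1/8 s, in which the tool goes at most 62.5 mm and 10.7 degrees, less where a joint would pass 70% of its speed; a pose out of reach is approached as far as the arm can. A call with a gripper value outside its range is refused whole. OPENING is the opening, from 0 (shut) to 1 (fully open), set as the call begins (- or left out, the last holds). The fingers move at their own pace and stop on an object; FORCE is the grip in N (left out, the last holds). Time passes only in rows, so rows that repeat a pose let the fingers close. It gives the time, the measured TCP pose, the force, the opening and the grip force at its end, in the units of the state.
- arm.get_state(): the state, without advancing time (a new reading comes with each control period).
- arm.grab_frame(name): name is "side" or "top"; returns the picture (420x560x3 uint8, blue, green, red); there is no depth.
- arm.get_calibration(name): a dict with "fx", "fy", "cx", "cy" (pixels), "view" (4x4, takes a point from world to camera coordinates). Camera axes: x right, y up, looking along -z (the intrinsics and any distortion apply to the point x, -y, -z); pixel columns grow to the right and rows downward; lengths in m; the calibration is good to about 2 mm. A picture is of the moment at which its call begins. get_calibration takes no time and is no camera call.
- arm.finish_job(): hands the job in; it is judged then, once.
The state is a dict: "time_s": time; "joint_pos": joint angles; "qvel": joint speeds; "effort": joint torques, N m; "eef_pos": TCP position; "tcp_rot": TCP orientation; "wrist_force": force on the tool from outside, world axes, zero at the start; "wrist_torque": the same for the moment, N m; "finger_gap": finger opening in m; "grasp_force": force on a finger pad.
Only numpy, scipy, OpenCV 4.12 (cv2) and the standard library are available. Lean on these libraries where they do the work, as an engineer would, in place of code of your own. Each camera call takes 0.05 s, during which the arm holds its last target. There are 200 camera calls.

## Working session

There is one attempt and no reset: what is moved stays moved. The work goes in short steps, Python scripts to look and compute and a shell command to move; the robot and the scene stay as the last step left them, time stands still between calls to the robot, and variables do not carry over. Pictures are saved under pics/ and viewed, at most 10 in all, crops included, and the job is handed in when it is done.

```bash
mkdir -p pics; ls
python3 - <<'E'
from bench import arm
import cv2
for n in("side","top"):
    cv2.imwrite(f"pics/{n}0.png",arm.grab_frame(n)); c=arm.get_calibration(n); print(n,{k:(v if k!="view" else [list(map(lambda a:round(float(a),4),r)) for r in v]) for k,v in c.items()})
print(arm.get_state(),arm.grasp_offset)
E
```

```text
pics
side {'fx': 546.9564936716246, 'fy': 546.9564936716246, 'cx': 280.00375507357796, 'cy': 209.95100482767322, 'view': [[-0.9991, 0.0403, 0.0086, 0.5622], [-0.0198, -0.6523, 0.7577, -0.0953], [0.0362, 0.7569, 0.6525, -1.4397], [0.0, 0.0, 0.0, 1.0]]}
top {'fx': 408.4065641891354, 'fy': 408.4065641891354, 'cx': 276.2051449798209, 'cy': 208.73672938507215, 'view': [[-0.022, -0.9997, -0.0046, -0.0279], [0.9879, -0.0224, 0.1534, -0.563], [-0.1534, -0.0012, 0.9882, -1.3411], [0.0, 0.0, 0.0, 1.0]]}
{'time_s': 0.1, 'joint_pos': array([ 1.16800228e+00,  3.20232589e-01,  1.56556458e+00,  3.19849245e-05,
        1.25739621e+00, -2.00205187e-02]), 'qvel': array([-0.00060928, -0.0007418 , -0.00207184, -0.00013383,  0.00190766,
        0.00015702]), 'effort': array([ 1.93921442e-03, -4.16410482e+01, -2.34708327e+01,  1.26704472e-04,
        4.82173258e-03,  1.07702706e-05]), 'eef_pos': array([0.21459271, 0.5329938 , 0.23056075]), 'tcp_rot': array([-3.13999286e+00, -6.24501553e-05,  2.75880919e+00]), 'wrist_force': array([-0.18213183, -0.39671426,  0.39400243]), 'wrist_torque': array([ 0.0540125 , -0.01273653,  0.00803644]), 'grasp_force': 0.0, 'finger_gap': 0.08538767405477658} 0.0187
```

View pics/top0.png

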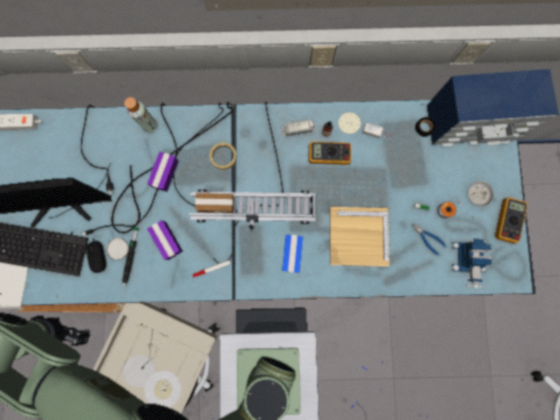

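View pics/side0.png

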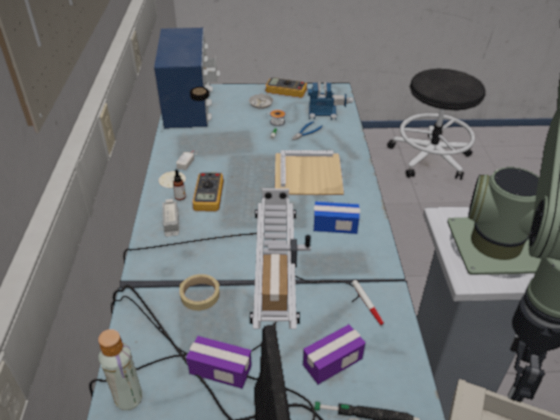

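The top view shows the track at columns 192–315, rows 190–222, with the carton at (213,202), the knob at about (252,218) and the stop at about (314,206). The board is at (360,236), with fences on its far and right sides. In the side view the knob is at (308,241), the carton at (275,283), the stop at (275,195) and the board at (309,172). Next I'll zoom in.

```bash
cat > h.py <<'E'
import numpy as np,cv2
from bench import arm
C={n:arm.get_calibration(n) for n in("side","top")}
def proj(n,p):
    c=C[n];q=np.array(c["view"])@np.append(p,1);return np.array([c["cx"]+c["fx"]*q[0]/-q[2],c["cy"]-c["fy"]*q[1]/-q[2]])
def ray(n,u,v):
    c=C[n];V=np.array(c["view"]);R=V[:3,:3];d=R.T@np.array([(u-c["cx"])/c["fx"],-(v-c["cy"])/c["fy"],-1]);return -R.T@V[:3,3],d
def at(n,u,v,z):
    o,d=ray(n,u,v);return o+d*(z-o[2])/d[2]
def crop(n,x0,y0,w,h,s,f,im=None):
    im=arm.grab_frame(n) if im is None else im
    cv2.imwrite(f,cv2.resize(im[y0:y0+h,x0:x0+w],None,fx=s,fy=s,interpolation=cv2.INTER_CUBIC))
E
python3 - <<'E'
from h import *
crop("top",185,180,220,100,3.6,"pics/t1.png",cv2.imread("pics/top0.png"))
crop("side",240,140,130,190,3.1,"pics/s1.png",cv2.imread("pics/side0.png"))
E
```

```text
(no output)
```

View pics/t1.png

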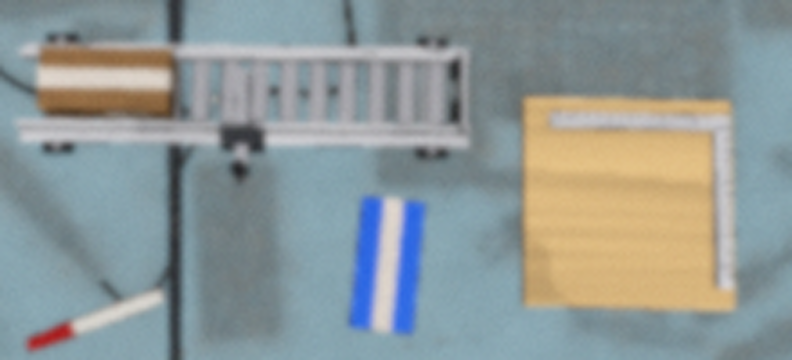

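View pics/s1.png

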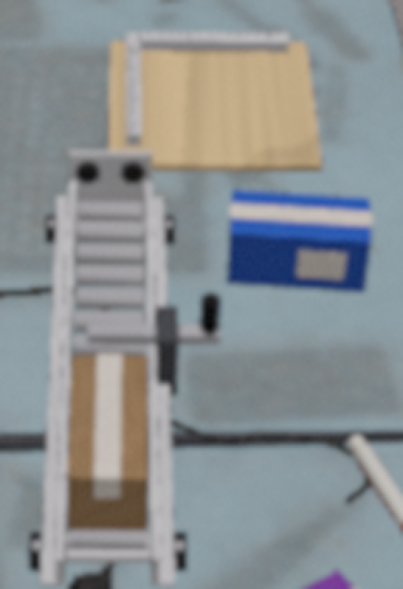

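The crops show the knob top at crop pixels (238,171) in the top view and (210,298) in the side view. The fence inner corner is at top crop (713,131) and the stop bumpers are at column 452. I'll turn these into positions.

Run:
```python
from h import *
np.set_printoptions(precision=4,suppress=True)
t=lambda x,y:(185+(x+.5)/3.6-.5,180+(y+.5)/3.6-.5); s=lambda x,y:(240+(x+.5)/3.1-.5,140+(y+.5)/3.1-.5)
T=lambda x,y,z:at("top",*t(x,y),z); S=lambda x,y,z:at("side",*s(x,y),z)
print("knob",T(238,171,.091),S(210,297,.091))
for nm,p in dict(railfarL=(22,45),railfarR=(466,45),railnearR=(466,146),railnearL=(18,140)).items(): print(nm,T(*p,.041))
print("stop plate top",T(466,48,.073),T(468,140,.073),"bumper",T(452,97,.06))
print("side stop plate top L,R",S(70,151,.073),S(151,151,.073))
print("side rails near end outer",S(40,580,.041),S(176,580,.041))
print("feet top",[T(*p,.005) for p in((62,40),(432,42),(58,148),(430,153))])
print("board",[T(*p,.01) for p in((523,97),(732,100),(737,310),(523,304))])
print("board side",[S(*p,.01) for p in((109,41),(107,167),(322,167),(303,41))])
print("fence top z25: corner",T(713,130,.025),"long end",T(551,128,.025),"short end",T(718,290,.025), "outer c",T(732,115,.025))
print("fence side: corner",S(140,48,.025),"long end",S(140,139,.025),"short end",S(288,48,.025))
im=cv2.imread("pics/top0.png");hs=cv2.cvtColor(im,cv2.COLOR_BGR2HSV)
m=cv2.inRange(hs,(5,60,40),(20,255,190));m[:185]=0;m[225:]=0;m[:,:185]=0;m[:,245:]=0
ys,xs=np.where(m);print(xs.min(),xs.max(),ys.min(),ys.max());print("carton top",at("top",xs.min()-.5,ys.min(),.093),at("top",xs.max()+.5,ys.max(),.093))
im=cv2.imread("pics/side0.png")
print("carton side top far/near edge",S(93,352,.093),S(97,478,.093),"x edges",S(69,478,.093),S(147,478,.093))
```

```text
knob [0.4962 0.0435 0.091 ] [0.4983 0.0398 0.091 ]
railfarL [0.6267 0.2505 0.041 ]
railfarR [ 0.617  -0.1711  0.041 ]
railnearR [ 0.5205 -0.1676  0.041 ]
railnearL [0.5357 0.2533 0.041 ]
stop plate top [ 0.608 -0.168  0.073] [ 0.522  -0.1667  0.073 ] bumper [ 0.5644 -0.1545  0.06  ]
side stop plate top L,R [ 0.6052 -0.1703  0.073 ] [ 0.5335 -0.1682  0.073 ]
side rails near end outer [0.6335 0.2704 0.041 ] [0.5384 0.2736 0.041 ]
feet top [array([0.638 , 0.2192, 0.005 ]), array([ 0.6278, -0.1415,  0.005 ]), array([0.5319, 0.2224, 0.005 ]), array([ 0.519, -0.136,  0.005])]
board [array([ 0.5707, -0.2271,  0.01  ]), array([ 0.5632, -0.4283,  0.01  ]), array([ 0.3629, -0.4202,  0.01  ]), array([ 0.3729, -0.2188,  0.01  ])]
board side [array([ 0.5619, -0.4295,  0.01  ]), array([ 0.5706, -0.2246,  0.01  ]), array([ 0.3696, -0.2186,  0.01  ]), array([ 0.3628, -0.4239,  0.01  ])]
fence top z25: corner [ 0.5325 -0.4043  0.025 ] long end [ 0.5379 -0.2505  0.025 ] short end [ 0.3816 -0.3996  0.025 ] outer c [ 0.5465 -0.4232  0.025 ]
fence side: corner [ 0.5319 -0.3948  0.025 ] long end [ 0.5389 -0.2469  0.025 ] short end [ 0.3831 -0.3906  0.025 ]
195 233 193 212
carton top [0.613 0.227 0.093] [0.5469 0.0991 0.093 ]
carton side top far/near edge [0.5918 0.0995 0.093 ] [0.5922 0.2235 0.093 ] x edges [0.6118 0.2228 0.093 ] [0.5572 0.2246 0.093 ]
```

```bash
python3 -m pendant '[[[-0.06,-0.05,0,-4],[-0.12,-0.095,0,-8],[-0.18,-0.14,0,-12],[-0.23,-0.18,0,-16],[-0.28,-0.22,0,-20.3],[-0.33,-0.26,0,-20.3],[-0.37,-0.29,0,-20.3],[-0.41,-0.32,0,-20.3],[-0.445,-0.3505,0.05,-20.3],[-0.445,-0.3505,0.08,-20.3]]]' 0.6 40
```

```text
time_s: 1.35
eef_pos: [0.4983, 0.0395, 0.1507]
tcp_rot: [-3.141, 0.002, 3.11]
wrist_force: [-0.3, -0.2, 0.3]
finger_gap: 0.0514
grasp_force: 0.0
```

```bash
python3 -m pendant '[[[0.001,0.001,0.03,0],[0.001,0.001,0.06,0],[0.001,0.001,0.08,0],[0.001,0.001,0.089,0],[0.001,0.001,0.089,0]]]' && python3 -m pendant '[[[0,0,0,0],[0,0,0,0],[0,0,0,0],[0,0,0,0]]]' 0 40; python3 -c "
from h import *
crop('side',220,150,150,150,4,'pics/s2.png')"
```

```text
time_s: 1.98
eef_pos: [0.4955, 0.0431, 0.062]
tcp_rot: [3.142, -0.001, 3.113]
wrist_force: [-0.2, 0.2, 0.9]
finger_gap: 0.0514
grasp_force: 0.0
time_s: 2.48
eef_pos: [0.4964, 0.0443, 0.0633]
tcp_rot: [3.139, 0.002, 3.112]
wrist_force: [-1.0, 6.2, 1.6]
finger_gap: 0.0145
grasp_force: 38.9
```

View pics/s2.png

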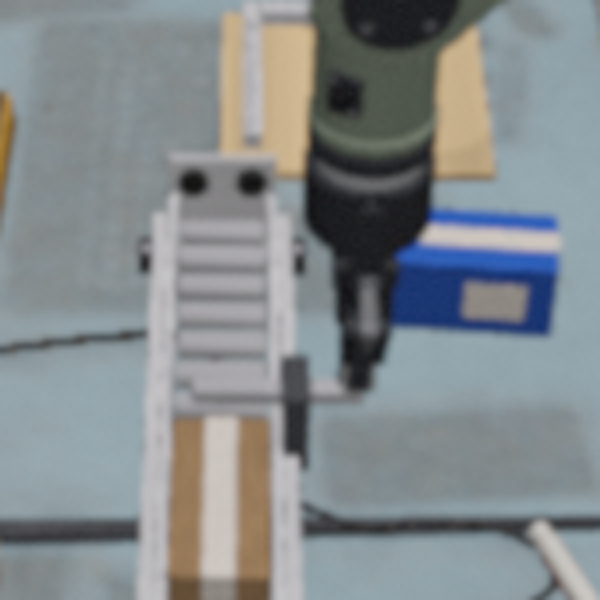

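The fingers hold the knob: gap 14.5 mm, at crop (358,375). Next I pull it towards the robot.

```bash
python3 -m pendant '[[[0.01,0.001,0,0],[0.025,0.001,0,0],[0.04,0.001,0,0],[0.052,0.001,0,0],[0.061,0.001,0,0],[0.062,0.001,0,0],[0.062,0.001,0,0],[0.062,0.001,0,0]]]'
```

```text
time_s: 3.52
eef_pos: [0.4417, 0.0464, 0.0634]
tcp_rot: [3.14, 0.019, 3.113]
wrist_force: [19.9, 4.4, -14.8]
finger_gap: 0.0146
grasp_force: 40.4
```

```bash
python3 -m pendant '[[[-0.004,0.001,0,0],[-0.004,0.001,0,0],[-0.004,0.001,0,0],[-0.004,0.001,-0.04,0],[-0.004,0.001,-0.1,0],[-0.03,0.05,-0.1,0],[-0.06,0.1,-0.1,0],[-0.1,0.15,-0.1,0],[-0.13,0.2,-0.1,0],[-0.14,0.219,-0.1,0]]]' 0.5; python3 -c "
from h import *
crop('top',185,180,150,100,4,'pics/t2.png')"
```

```text
time_s: 4.78
eef_pos: [0.5806, 0.2632, 0.1614]
tcp_rot: [3.142, -0.001, 3.115]
wrist_force: [0.0, 0.4, -1.1]
finger_gap: 0.0425
grasp_force: 0.0
```

View pics/t2.png

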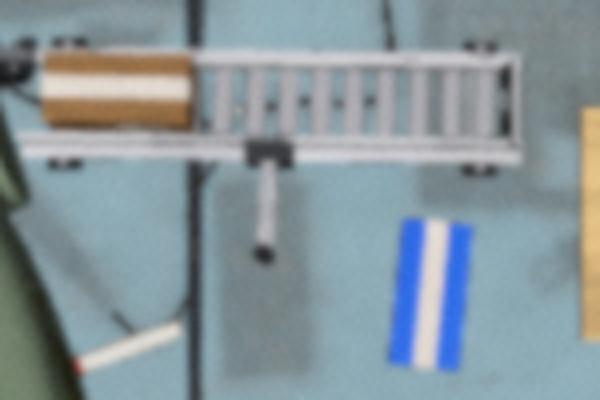

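The knob is now at crop (263,253) and the bar no longer lies over the rollers. I'll measure the bolt travel by comparing the knob's centroid before and after.

Run:
```python
from h import *
a=cv2.imread("pics/top0.png");b=arm.grab_frame("top");s0=cv2.imread("pics/side0.png");s1=arm.grab_frame("side")
def c(im,x0,x1,y0,y1):
    g=im[y0:y1,x0:x1].max(2).astype(float);w=np.clip(75-g,0,None);Y,X=np.mgrid[y0:y1,x0:x1];return (w*X).sum()/w.sum(),(w*Y).sum()/w.sum()
p=c(a,244,259,224,233);q=c(b,244,259,236,249)
print(p,q,at("top",*p,.08),at("top",*q,.08))
d=cv2.absdiff(s0,s1).max(2)
p=c(s0,303,314,232,250);print(p,at("side",*p,.075))
for x in (318,323,328,333): pass
q=c(s1,312,350,225,255);print(q,at("side",*q,.075))
```

```text
(np.float64(250.9467455621302), np.float64(226.8639053254438)) (np.float64(250.53072625698323), np.float64(243.23463687150837)) [0.49831206 0.04355187 0.08      ] [0.44474946 0.04557658 0.08      ]
(np.float64(307.277388019428), np.float64(241.00215866162978)) [0.49814163 0.0426119  0.075     ]
(np.float64(329.4791053560918), np.float64(241.0935844614479)) [0.44372481 0.04464611 0.075     ]
```

```bash
python3 -m pendant '[[[0.02,-0.055,0,0],[0.04,-0.11,0,0],[0.06,-0.165,0,0],[0.0793,-0.22,0,0],[0.0793,-0.22,0.03,0],[0.0793,-0.22,0.07,0],[0.0793,-0.22,0.096,0],[0.0793,-0.22,0.096,0]]]' 0 && python3 -m pendant '[[[0.015,0,0,0],[0.025,0,0,0],[0.03,0,0,0],[0.034,0,0,0],[0.037,0,0,0],[0.037,0,0,0]]]'
```

```text
time_s: 5.92
eef_pos: [0.4914, 0.0421, 0.065]
tcp_rot: [-3.141, -0.005, 3.112]
wrist_force: [-0.0, 0.0, 0.3]
finger_gap: 0.0001
grasp_force: 0.0
time_s: 6.68
eef_pos: [0.4647, 0.044, 0.0678]
tcp_rot: [3.141, 0.017, 3.114]
wrist_force: [13.8, -3.5, -9.6]
finger_gap: 0.0001
grasp_force: 7.0
```

```bash
python3 -m pendant '[[[0.001,0,0,0],[0.002,0,0,0],[0.002,0,0,0],[0.002,0,0,0],[0.002,0,0,0],[0.002,0,0,0]]]'
```

```text
time_s: 7.42
eef_pos: [0.4647, 0.044, 0.0679]
tcp_rot: [3.141, 0.02, 3.114]
wrist_force: [18.2, -4.5, -14.3]
finger_gap: 0.0002
grasp_force: 8.9
```

```bash
python3 -m pendant '[[[-0.012,0,0,0],[-0.012,0,-0.05,0],[-0.012,0,-0.1,0],[-0.05,0.05,-0.1,0],[-0.08,0.1,-0.1,0],[-0.11,0.15,-0.1,0],[-0.12,0.2,-0.1,0],[-0.12,0.227,-0.1,0],[-0.12,0.227,-0.1,0]]]'
```

```text
time_s: 8.55
eef_pos: [0.5812, 0.2696, 0.1659]
tcp_rot: [-3.141, -0.001, 3.116]
wrist_force: [-0.3, 0.4, -0.4]
finger_gap: -0.0003
grasp_force: 0.0
```

```bash
python3 -m pendant '[[[0,0,0.05,0],[0,0,0.09,0],[0,0,0.111,0],[0,0,0.111,0],[0,-0.008,0.111,0],[0,-0.018,0.111,0],[0,-0.028,0.111,0],[0,-0.038,0.111,0],[0,-0.048,0.111,0],[0,-0.058,0.111,0]]]'; python3 -m pendant '[[[0,-0.012,0,0],[0,-0.024,0,0],[0,-0.036,0,0],[0,-0.048,0,0],[0,-0.06,0,0],[0,-0.072,0,0],[0,-0.084,0,0],[0,-0.096,0,0],[0,-0.108,0,0],[0,-0.12,0,0]]]'
```

```text
time_s: 9.8
eef_pos: [0.5801, 0.2091, 0.0554]
tcp_rot: [3.141, 0.0, 3.113]
wrist_force: [0.4, -0.0, 1.2]
finger_gap: 0.0006
grasp_force: 0.4
time_s: 11.05
eef_pos: [0.5767, 0.089, 0.0553]
tcp_rot: [3.142, 0.0, 3.113]
wrist_force: [-0.7, 1.0, 1.7]
finger_gap: -0.0
grasp_force: 0.8
```

```bash
python3 -m pendant '[[[0,-0.012,0,0],[0,-0.024,0,0],[0,-0.036,0,0],[0,-0.048,0,0],[0,-0.06,0,0],[0,-0.068,0,0],[0,-0.076,0,0],[0,-0.084,0,0],[0,-0.09,0,0],[0,-0.095,0,0]]]';python3 -m pendant '[[[0,-0.003,0,0],[0,-0.006,0,0],[0,-0.009,0,0],[0,-0.012,0,0],[0,-0.015,0,0],[0,-0.015,0,0]]]'
```

```text
time_s: 12.3
eef_pos: [0.5741, -0.0055, 0.0553]
tcp_rot: [3.142, 0.0, 3.113]
wrist_force: [0.5, 0.6, 0.3]
finger_gap: 0.0003
grasp_force: 0.1
time_s: 13.05
eef_pos: [0.5731, -0.0188, 0.0553]
tcp_rot: [3.139, -0.001, 3.112]
wrist_force: [-1.3, 5.6, 2.2]
finger_gap: -0.0002
grasp_force: 3.4
```

```bash
python3 -m pendant '[[[0,-0.001,0,0],[0,-0.001,0,0],[0,-0.001,0,0]]]'
python3 - <<'E'
from h import *
a=arm.grab_frame("top")[175:285,230:405];b=arm.grab_frame("side")[130:270,225:365]
a=cv2.resize(a,(700,440)) ; cv2.imwrite("pics/t3.png",a)
b=cv2.resize(b,None,fx=3,fy=3); cv2.imwrite("pics/s3.png",b)
E
```

```text
time_s: 13.42
eef_pos: [0.5728, -0.0189, 0.0553]
tcp_rot: [3.138, -0.002, 3.112]
wrist_force: [-1.5, 9.0, 2.4]
finger_gap: -0.0001
grasp_force: 4.7
```

View pics/t3.png

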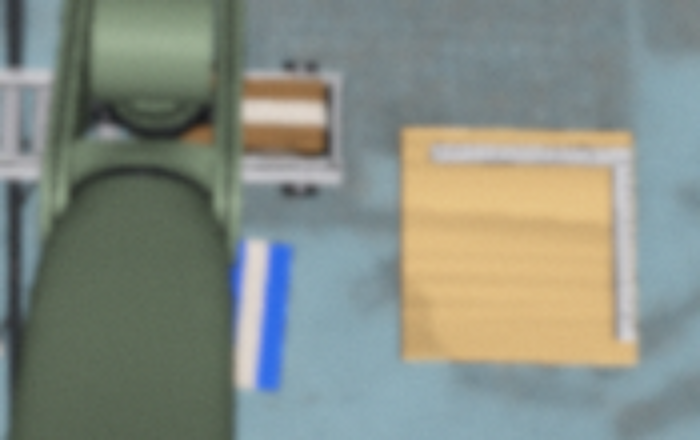

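The carton's front is against the stop at crop (328,112), and 9 N did not move it further. Next I work out the grasp pose.

```bash
python3 - <<'E'
from h import *
print(arm.get_state()["joint_pos"].round(3))
print(at("top",230+300/4,175+74/4,.093),at("top",230+300/4,175+155/4,.07),at("top",230+329/4,175+112/4,.093))
E
python3 -m pendant '[[[0,0.012,0,0],[0,0.012,-0.05,0],[0,0.012,-0.105,0],[0,0.012,-0.105,0]]]'
```

```text
[-0.055  0.481  1.8    0.005  0.862 -1.599]
[ 0.60301269 -0.13622469  0.093     ] [ 0.53910496 -0.13562442  0.07      ] [ 0.57083973 -0.15890019  0.093     ]
time_s: 14.02
eef_pos: [0.5771, -0.0091, 0.1652]
tcp_rot: [-3.141, 0.011, 3.113]
wrist_force: [-0.5, -0.1, 0.7]
finger_gap: 0.0
grasp_force: 0.0
```

```bash
python3 -m pendant '[[[0,-0.01,0,10],[0,-0.02,0,20],[0,-0.03,0,30],[0,-0.04,0,40],[0,-0.05,0,50],[0,-0.06,0,60],[0,-0.07,0,70],[0,-0.08,0,80],[0,-0.083,0,90],[0,-0.083,0,90]]]' 1 40;python3 -m pendant '[[[0,0,0,0]]]'
```

```text
time_s: 15.28
eef_pos: [0.5711, -0.0922, 0.1592]
tcp_rot: [-3.14, -0.0, 1.544]
wrist_force: [0.8, 0.5, 0.5]
finger_gap: 0.0854
grasp_force: 0.0
time_s: 15.4
eef_pos: [0.5713, -0.0919, 0.1597]
tcp_rot: [-3.141, -0.0, 1.545]
wrist_force: [0.7, -0.4, -0.0]
finger_gap: 0.0854
grasp_force: 0.0
```

```bash
python3 -m pendant '[[[0,0,0.04,0],[0,0,0.08,0],[0,0,0.1,0],[0,0,0.108,0],[0,0,0.108,0]]]' && python3 -m pendant '[[[0,0,0,0],[0,0,0,0],[0,0,0,0],[0,0,0,0],[0,0,0,0]]]' 0 35
```

```text
time_s: 16.02
eef_pos: [0.5717, -0.092, 0.0522]
tcp_rot: [-3.141, -0.0, 1.543]
wrist_force: [0.4, -0.8, -0.0]
finger_gap: 0.0851
grasp_force: 0.0
time_s: 16.65
eef_pos: [0.573, -0.0923, 0.0537]
tcp_rot: [3.138, 0.0, 1.542]
wrist_force: [2.8, 0.7, 6.3]
finger_gap: 0.0574
grasp_force: 37.9
```

```bash
python3 -m pendant '[[[0,0,-0.02,0],[0,0,-0.05,0],[0,0,-0.08,0],[0,0,-0.1,0],[0,0,-0.1,0],[0,0,-0.1,0]]]'
python3 - <<'E'
from h import *
a=arm.grab_frame("side"); hs=cv2.cvtColor(a,cv2.COLOR_BGR2HSV)
b=cv2.resize(a[100:280,210:370],None,fx=3,fy=3); cv2.imwrite("pics/s4.png",b)
E
```

```text
time_s: 17.4
eef_pos: [0.5705, -0.092, 0.151]
tcp_rot: [-3.139, -0.0, 1.542]
wrist_force: [-0.4, 0.1, -2.2]
finger_gap: 0.0578
grasp_force: 41.1
```

View pics/s4.png

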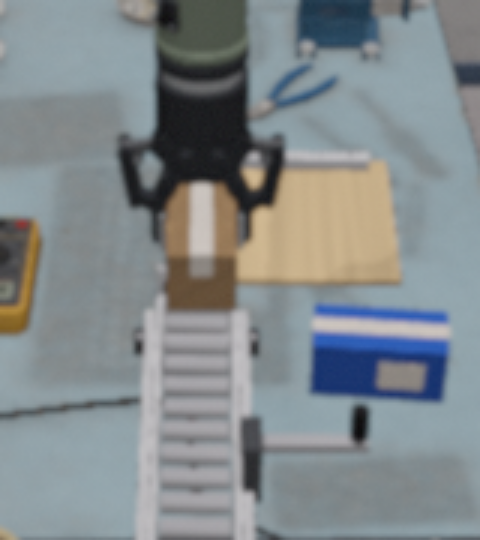

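The carton is held level at crop (200,245), and the bolt is still out with the knob at (360,420). Next I carry it over the board, about 9 mm short of both fences.

```bash
python3 -m pendant '[[[-0.02,-0.005,0,0.5],[-0.05,-0.013,0,0.5],[-0.08,-0.022,0,0.5],[-0.115,-0.031,0,0.5],[-0.15,-0.041,0,0.5],[-0.185,-0.05,0,0.5],[-0.215,-0.058,0,0.5],[-0.236,-0.064,0,0.5],[-0.246,-0.0664,0,0.5],[-0.246,-0.0664,0,0.5]]]';python3 -m pendant '[[[0,0,0.02,0],[0,0,0.045,0],[0,0,0.07,0],[0,0,0.09,0],[0,0,0.102,0],[0,0,0.11,0],[0,0,0.114,0],[0,0,0.114,0],[0,0,0.114,0]]]'
```

```text
time_s: 18.7
eef_pos: [0.498, -0.3363, 0.152]
tcp_rot: [-3.141, -0.001, 1.533]
wrist_force: [0.1, -0.2, -2.1]
finger_gap: 0.0574
grasp_force: 41.0
time_s: 19.82
eef_pos: [0.4985, -0.3364, 0.0388]
tcp_rot: [3.141, 0.001, 1.533]
wrist_force: [-0.8, -0.6, -2.4]
finger_gap: 0.057
grasp_force: 41.0
```

```bash
python3 -m pendant '[[[0,0,0.003,0],[0,0,0.006,0],[0,0,0.0075,0],[0,0,0.0075,0]]]';python3 -m pendant '[[[0,0.002,0,0],[0,0.004,0,0],[0,0.005,0,0],[0,0.006,0,0],[0,0.006,0,0],[0,0.006,0,0]]]'
```

```text
time_s: 20.32
eef_pos: [0.4982, -0.3361, 0.0308]
tcp_rot: [-3.142, -0.0, 1.534]
wrist_force: [-0.4, 1.4, -0.5]
finger_gap: 0.0574
grasp_force: 41.0
time_s: 21.08
eef_pos: [0.5044, -0.3364, 0.0308]
tcp_rot: [3.141, 0.0, 1.534]
wrist_force: [0.3, 0.2, -1.6]
finger_gap: 0.0576
grasp_force: 41.1
```

```bash
python3 -m pendant '[[[0,0.001,0,0],[0,0.002,0,0],[0,0.003,0,0],[0,0.003,0,0],[0,0.003,0,0]]]';python3 -m pendant '[[[-0.002,0,0,0],[-0.004,0,0,0],[-0.005,0,0,0],[-0.006,0,0,0],[-0.006,0,0,0]]]'
```

```text
time_s: 21.7
eef_pos: [0.5074, -0.3365, 0.0308]
tcp_rot: [3.141, -0.0, 1.534]
wrist_force: [0.5, 0.4, -0.6]
finger_gap: 0.0575
grasp_force: 41.2
time_s: 22.32
eef_pos: [0.507, -0.3426, 0.0308]
tcp_rot: [3.141, 0.0, 1.534]
wrist_force: [0.7, -0.3, 0.5]
finger_gap: 0.0574
grasp_force: 41.2
```

```bash
python3 -m pendant '[[[0,0.001,0,0],[0,0.002,0,0],[0,0.002,0,0],[0,0.002,0,0]]]';python3 -m pendant '[[[-0.001,0,0,0],[-0.002,0,0,0],[-0.002,0,0,0],[-0.002,0,0,0]]]'
```

```text
time_s: 22.82
eef_pos: [0.5076, -0.3426, 0.0309]
tcp_rot: [-3.139, -0.0, 1.534]
wrist_force: [-5.7, -0.3, 3.6]
finger_gap: 0.0575
grasp_force: 41.7
time_s: 23.32
eef_pos: [0.5076, -0.3427, 0.031]
tcp_rot: [-3.139, -0.003, 1.533]
wrist_force: [-4.5, 6.3, 6.6]
finger_gap: 0.0575
grasp_force: 42.0
```

```bash
python3 -m pendant '[[[0,0,0,0],[0,0,0,0],[0,0,0,0],[0,0,0,0]]]' 1; python3 -m pendant '[[[0,0,-0.03,0],[0,0,-0.06,0],[0,0,-0.1,0],[0.05,0,-0.12,0],[0.1,-0.05,-0.12,0],[0.15,-0.1,-0.12,0],[0.2,-0.12,-0.12,0],[0.2,-0.12,-0.12,0]]]'
python3 - <<'E'
from h import *
a=cv2.resize(arm.grab_frame("top")[195:275,320:400],None,fx=5,fy=5,interpolation=cv2.INTER_CUBIC);b=cv2.resize(arm.grab_frame("side")[125:205,260:350],None,fx=5,fy=5,interpolation=cv2.INTER_CUBIC)[:, :400]
cv2.imwrite("pics/f.png",np.hstack([a,b]))
E
```

```text
time_s: 23.82
eef_pos: [0.509, -0.3447, 0.0307]
tcp_rot: [3.141, 0.0, 1.533]
wrist_force: [-0.5, 0.0, 0.1]
finger_gap: 0.0852
grasp_force: 0.0
time_s: 24.82
eef_pos: [0.3938, -0.1375, 0.1508]
tcp_rot: [-3.14, -0.001, 1.536]
wrist_force: [0.7, -0.1, 0.2]
finger_gap: 0.0848
grasp_force: 0.0
```

View pics/f.png

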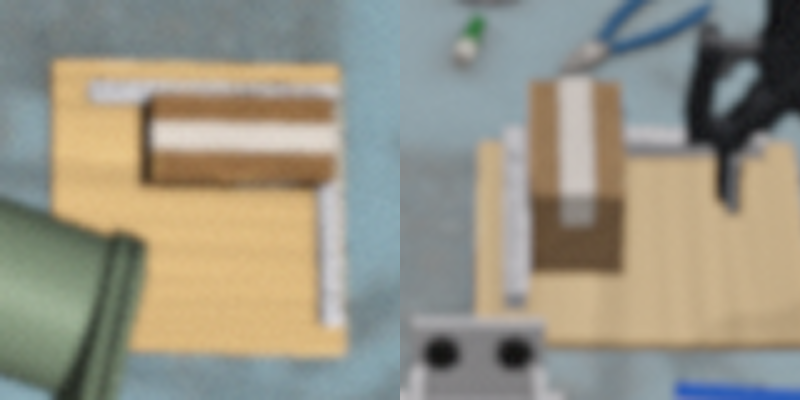

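The carton stands square against both fences: its edge is at side crop (531,200) with the fence face beside it. The contact forces of 4.5 N and 6.3 N, at the expected positions, agree with this. I'm handing the job in.

```bash
python3 -c "
from bench import arm
print(arm.finish_job())"
```

```text
the job is handed in; nothing more can be done
None
```

I drew the bolt out to its hard stop, rolled the carton to the end stop, and set it upright on the board against both fences. I then let go and handed the job in at about 25 s; no verdict came back. The bolt's measured travel was only about 54 mm, but it would not move further at 18–20 N.

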